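Block a welded saw ring in its crate

ROBOT

A 6-joint arm with a two-finger parallel gripper is mounted at the origin on the work surface. World frame = base frame: x ahead of the robot, y to its left, z up, the work surface at z = 0. Lengths are in m, angles in rad, forces in N, time in s.
With the tool pointing down it reaches from about 0.3 to 0.75 m from the base axis. Payload 8.5 kg.
Tool frame: the origin (TCP) lies midway between the tips of the shut fingers; the grasp point (between the pads) lies 19 mm behind it; y points along the fingers, x is the direction in which the jaws open and shut, and the axes are right-handed (so a half turn about y gives the same grasp; the last joint's range is limited). The gripper opens to 85 mm and grips with 20 to 120 N. Pads are 22 mm wide; open, the fingers measure 114 mm over their backs; the gripper's body (76 mm by 85 mm) begins 54 mm behind the grasp point. The pads swing forward as they close: fully open they stand 13 mm farther back than shut.
Start: joints at [1.042, 0.381, 1.297, -0, 1.464, -0.215], TCP at [0.17, 0.523, 0.231] pointing down, gripper open.
Joint ranges: [-3.11, 3.11], [-0.89, 2.33], [0.22, 2.48], [-1.42, 4.56], [0.17, 2.85], [-2.88, 2.88]. Speed limits (rad/s): [2.39, 2.39, 3.14, 3.14, 3.14, 3.14].

INTERFACE

Orientations are given as [roll, pitch, yaw] about the fixed x, y, z axes, in that order (R = Rz(yaw) Ry(pitch) Rx(roll)).
In Python, from cell import env, vision, spot_in, spot_point gives the robot as it stands. Calls block until the motion is done:
- env.move_ptp(position, orientation): joint-space move of the TCP to a pose.
- env.servo_line(position, ori=None, v=0.15, max_force=None): straight line of the TCP; ori=None keeps the orientation; v is the mean speed in m/s. With max_force (N) it stops when the force on the tool has changed by that much, and returns True; else False.
- env.move_joints(angles): joint-space move.
- env.release() and env.grab(effort=None): open the fingers fully, or close them until they stop; effort is the grip in N (None keeps the last).
- env.wait(seconds).
- env.solve_ik(position, orientation): joint angles nearest the present ones, or None.
- env.state(): the state.
- vision.snapshot(name): name is "scene" or "top" or "wrist"; returns a dict with "pixels" (420x560x3 uint8, blue, green, red), "fx", "fy", "cx", "cy" (pixels), "cam_to_world" (4x4, takes a point from camera to world coordinates); the wrist camera has in their place "mount" (4x4, takes a point from camera to tool coordinates, whose origin is the TCP and whose axes are the tool frame's). Camera axes: x right, y up, looking along -z (the intrinsics and any distortion apply to the point x, -y, -z); pixel columns grow to the right and rows downward; lengths in m; the calibration is good to about 2 mm. A picture is of the moment at which its call begins: read the wrist's pose just before it. There is no depth.
A pose or a line that the arm cannot do raises env.PlanningError and nothing moves.
- env.close_job(): hands the job in, once; it reports no verdict.
Trained networks look in a picture, given as the dict that the camera call returned (one of the last four; its "shot" number tells which), for a name from the list of things; names that differ only in an ending like _2 or _b are one class to them, and where a whole thing is asked for, a point or a joint stands for the part that bears it (a point fixed in the world has none). Each returns a list of dicts, best first, with "conf" (0 to 1); they miss things now and then, are a little off and sometimes report something else, mostly with a low value. They report only what shows in the picture. A call takes as long as a camera call.
- spot_in(picture, label): "uv" ([column, row] in pixels, amid what is visible of it).
- spot_point(picture, label): "uv" ([column, row] in pixels: a listed point, or the origin of a listed thing).
The state is a dict: "time_s": time; "q": joint angles; "qvel": joint speeds; "joint_torque": joint torques, N m; "tool_pos": TCP position; "eef_rot": TCP orientation; "force": force on the tool from outside, world axes, zero at the start; "moment": the same for the moment, N m; "grip_width": finger opening in m.
Only numpy, scipy, OpenCV 4.12 (cv2) and the standard library are available. Lean on these libraries where they do the work, as an engineer would, in place of code of your own. Each camera call takes 0.05 s, during which the arm holds its last target. There are 200 camera calls.

TASK

The toothed steel ring in the plywood crate has a gap at each end. Block it so it cannot slide about: stand one of the two matching wooden blocks upright in each gap, right down on the crate floor, with its broad side along the end wall. Use the two blocks of equal, middle thickness (one other block is too thick to go in, another too thin to hold), and leave the ring lying flat between them.

Things in the scene. Friction and masses are not known exactly. Their poses are not given: they have to be found in the camera images.
- crate_floor (a point): Low open plywood crate that does not move; the point is the centre of its inner floor, 12 mm above the bench. Inside it is 130 mm (its x) by 212 mm (its y) and 45 mm deep; walls 12 mm thick, rim 57 mm above the bench. The end walls, where the two gaps are, stand at 106 mm either way along its y. z is up.
- ring_center (a point): Dark toothed steel ring lying flat and loose on the crate floor, about mid-way along the crate's y, so that a gap of some 42 to 50 mm is left between it and each end wall. 120 mm outside diameter, 6 mm wall, 40 mm tall plus 5 mm teeth (the top lies level with the crate's rim), about 0.75 kg; it slides when pushed. The point is its centre, half-way up (20 mm above the crate floor). A like ring lies elsewhere on the bench and is not part of the job.
- block_a_center (a point): Softwood block, 80 mm long (its x), 38 mm thick (its y), 90 mm tall (its z), standing upright on the bench at z = 0; its two long lower edges are bevelled (7 mm in, 14 mm up) so that its foot is 24 mm wide. The point is its centre, half-way up (45 mm above the foot). Weighs about 0.14 kg. Two upright blocks of the same wood, length and height stand near it and are not wanted: one 60 mm thick, one 18 mm thick.
- block_b_center (a point): The twin of block_a: the same size, axes and reference point.

How it is judged:
At the end, for the whole second after the job is handed in: A 38 mm block in each end gap: on the crate floor within 10 mm, upright within 0.2 rad, length along the end wall within 0.28 rad, 60 to 100 mm from the crate's centre along y, within 32 mm across. Ring flat on the floor (8 mm, 0.12 rad), within 14 mm of the middle along y. All at rest ((((y of block_a_center in the frame of crate_floor between 0.06 and 0.1 m and z of block_a_center in the frame of crate_floor below 0.055 m and angle between block_a_center's own z axis and vertical below 0.2 rad and angle between the x axis of block_a_center and the x axis of crate_floor, either way round below 0.28 rad and x of block_a_center in the frame of crate_floor between -0.032 and 0.032 m) and (y of block_b_center in the frame of crate_floor between -0.1 and -0.06 m and z of block_b_center in the frame of crate_floor below 0.055 m and angle between block_b_center's own z axis and vertical below 0.2 rad and angle between the x axis of block_b_center and the x axis of crate_floor, either way round below 0.28 rad and x of block_b_center in the frame of crate_floor between -0.032 and 0.032 m)) or ((y of block_a_center in the frame of crate_floor between -0.1 and -0.06 m and z of block_a_center in the frame of crate_floor below 0.055 m and angle between block_a_center's own z axis and vertical below 0.2 rad and angle between the x axis of block_a_center and the x axis of crate_floor, either way round below 0.28 rad and x of block_a_center in the frame of crate_floor between -0.032 and 0.032 m) and (y of block_b_center in the frame of crate_floor between 0.06 and 0.1 m and z of block_b_center in the frame of crate_floor below 0.055 m and angle between block_b_center's own z axis and vertical below 0.2 rad and angle between the x axis of block_b_center and the x axis of crate_floor, either way round below 0.28 rad and x of block_b_center in the frame of crate_floor between -0.032 and 0.032 m))) and y of ring_center in the frame of crate_floor between -0.014 and 0.014 m and z of ring_center in the frame of crate_floor below 0.028 m and angle between ring_center's own z axis and vertical below 0.12 rad and linear speed of each of block_a, block_b, ring below 0.03 m/s); the robot touches nothing.
It also fails if it takes over 64 s, if anything falls off the work surface, if the arm or the gripper's body presses on something with over 40 N, if the wrist force passes 120 N, or if a joint passes its speed limit or range.

## Working session

There is one attempt and no reset: what is moved stays moved. The work goes in short steps, each a Python script; the robot and the scene stay as the last script left them, time stands still between calls to the robot, and variables do not carry over. Pictures are saved under pics/ and viewed, about 8 in all and at most 12, crops included, and the job is handed in when it is done.

```bash
ls; mkdir -p pics
python3 - <<'E'
from cell import env, vision, spot_in, spot_point
import cv2, numpy as np
for n in ["scene","top"]:
    p=vision.snapshot(n); cv2.imwrite(f"pics/{n}0.png",p["pixels"])
    print(n,{k:(np.round(v,4).tolist() if not isinstance(v,(int,float,str)) else v) for k,v in p.items() if k!="pixels"})
    for l in ["crate_floor","ring_center","block_a_center"]:
        print(l,[(np.round(d["uv"],1).tolist(),round(d["conf"],2)) for d in spot_point(p,l)])
print(env.state())
E
```

```text
pics
scene {'fx': 497.5119576937136, 'fy': 497.5119576937136, 'cx': 285.12592285434494, 'cy': 205.28991919245067, 'cam_to_world': [[0.4962, -0.7377, 0.4579, 0.9025], [0.8682, 0.4162, -0.2702, -0.1485], [0.0088, 0.5316, 0.847, 0.7908], [0.0, 0.0, 0.0, 1.0]], 'shot': 1}
crate_floor [([201.7, 310.8], 0.66)]
ring_center []
block_a_center [([359.0, 237.1], 0.59)]
top {'fx': 420.61992765069044, 'fy': 420.61992765069044, 'cx': 281.79989391989136, 'cy': 214.67850203021922, 'cam_to_world': [[0.0209, 0.9967, -0.0789, 0.4579], [-0.9995, 0.0227, 0.0217, 0.0883], [0.0234, 0.0784, 0.9966, 0.7498], [0.0, 0.0, 0.0, 1.0]], 'shot': 2}
crate_floor [([387.1, 173.5], 0.97)]
ring_center []
block_a_center [([227.1, 154.6], 0.98)]
{'time_s': 0.4, 'q': array([ 1.04174375e+00,  3.80671265e-01,  1.29749651e+00,  4.53822816e-06,
        1.46363308e+00, -2.15309870e-01]), 'qvel': array([ 1.26514186e-03, -1.02463507e-03, -1.56243777e-03, -1.18805083e-03,
        8.71120995e-05,  1.65507074e-04]), 'joint_torque': array([-2.72306272e-03, -4.47921002e+01, -2.31236547e+01, -2.40306326e-04,
        1.35531947e-03, -5.24021607e-05]), 'tool_pos': array([0.16971857, 0.52310001, 0.23125152]), 'eef_rot': array([-1.57074744e+00,  2.02423478e-04,  1.25705314e+00]), 'force': array([ 0.12441842, -0.57215216,  0.03634866]), 'moment': array([0.00421275, 0.01772632, 0.04037691]), 'grip_width': 0.08523060559803917}
```

View pics/top0.png

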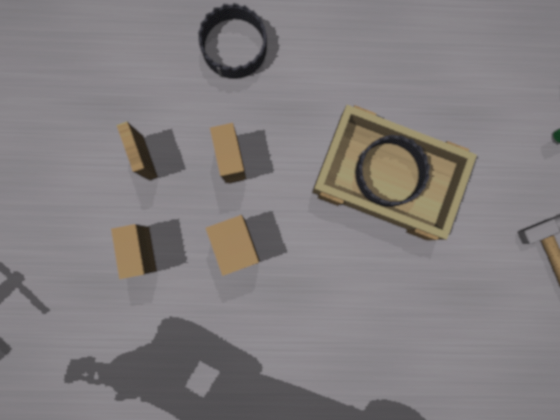

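View pics/scene0.png

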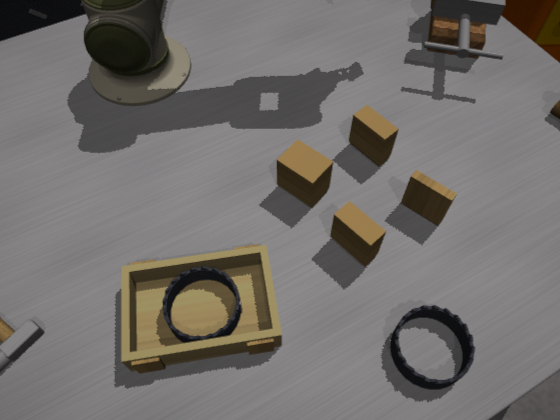

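Blocks seen in the top view: wanted ones at about (228,152) and (129,251). The thick one is at (233,245) and the thin one at (133,150). The crate is at (395,172), with the ring inside. Next I'll find the block top faces and rectify the crate at rim height.

```bash
cat > h.py <<'E'
from cell import env, vision, spot_in, spot_point
import cv2, numpy as np
from scipy.spatial.transform import Rotation as R
def camT(p,st=None):
    if "cam_to_world" in p: return np.array(p["cam_to_world"])
    T=np.eye(4); T[:3,:3]=R.from_euler("xyz",st["eef_rot"]).as_matrix(); T[:3,3]=st["tool_pos"]
    return T@np.array(p["mount"])
def to_world(p,T,uv,z):
    uv=np.atleast_2d(uv).astype(float)
    d=np.c_[(uv[:,0]-p["cx"])/p["fx"],-(uv[:,1]-p["cy"])/p["fy"],-np.ones(len(uv))]@T[:3,:3].T
    return (T[:3,3]+d*((z-T[2,3])/d[:,2])[:,None])
def proj(p,T,X):
    c=(np.atleast_2d(X)-T[:3,3])@T[:3,:3]
    return np.c_[p["cx"]-p["fx"]*c[:,0]/c[:,2],p["cy"]+p["fy"]*c[:,1]/c[:,2]]
def rect(p,T,z,c,ang,w,h,s):
    """rectified view at height z: image right = axis at ang, up = its left normal, s px per m"""
    u=np.array([np.cos(ang),np.sin(ang)]);v=np.array([-u[1],u[0]])
    W=[np.r_[c+a*u*w/2+b*v*h/2,z] for a,b in((-1,1),(1,1),(1,-1),(-1,-1))]
    q=np.float32([[0,0],[w*s,0],[w*s,h*s],[0,h*s]])
    return cv2.warpPerspective(p["pixels"],cv2.getPerspectiveTransform(np.float32(proj(p,T,W)),q),(int(w*s),int(h*s)),flags=cv2.INTER_LINEAR)
E
python3 - <<'E'
from h import *
p=vision.snapshot("top");T=camT(p)
hsv=cv2.cvtColor(p["pixels"],cv2.COLOR_BGR2HSV)
print(hsv[150,226],hsv[250,129],hsv[245,232],hsv[174,228],hsv[160,152])
v0=int(hsv[150,226,2])
m=((hsv[...,1]>90)&(hsv[...,2]>0.75*v0)).astype(np.uint8)
n,L,s,c=cv2.connectedComponentsWithStats(m)
for i in range(1,n):
    if s[i,4]>100 and c[i,0]<300:
        ys,xs=np.where(L==i); W=to_world(p,T,np.c_[xs,ys],.09)[:,:2]
        print(c[i].round(),cv2.minAreaRect(np.float32(W*1000)))
k=to_world(p,T,[[348,107],[476,153],[447,239],[315,190]],.057);print(k.round(4))
ce=k.mean(0)[:2];e=k[1]-k[0]+k[2]-k[3];ang=np.arctan2(e[1],e[0]);print(ce,ang)
print(to_world(p,T,[387.1,173.5],.012))
cv2.imwrite("pics/crate_top.png",rect(p,T,.057,ce,ang,.28,.2,2500))
E
```

```text
[ 17 103 156] [ 17 102 157] [ 17 102 157] [ 17 104 105] [170  11  71]
[130. 147.] ((612.7401733398438, 315.63079833984375), (76.68775177001953, 15.475723266601562), 21.56749153137207)
[227. 149.] ((612.6322021484375, 163.58279418945312), (77.75434875488281, 36.17921447753906), 14.146236419677734)
[232. 245.] ((461.4193115234375, 150.51348876953125), (76.30552673339844, 58.10670852661133), 21.227598190307617)
[127. 251.] ((448.1297302246094, 312.0640563964844), (76.04275512695312, 35.87614822387695), 12.348855972290039)
[[ 0.698  -0.035   0.057 ]
 [ 0.6247 -0.2529  0.057 ]
 [ 0.4784 -0.2019  0.057 ]
 [ 0.5551  0.0188  0.057 ]]
[ 0.58907248 -0.11775262] -1.9003470971047514
[[ 0.5941981  -0.11410275  0.012     ]]
```

View pics/crate_top.png

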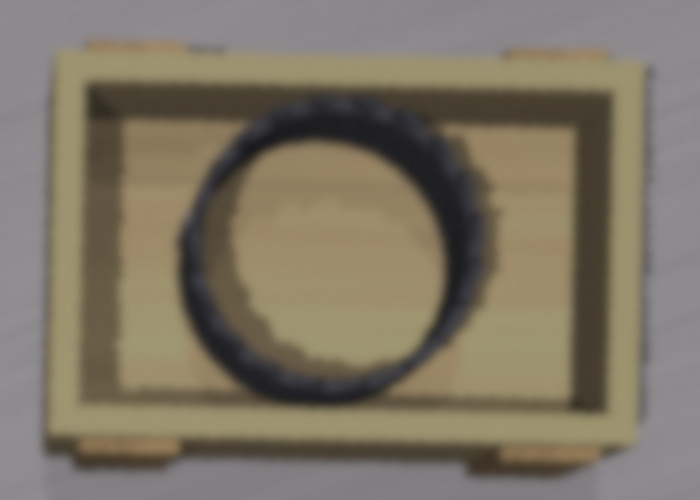

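Rectified at 2.5 px/mm, the crate's outer rim corners are at (57,54), (644,64), (637,440) and (50,430). That makes it 235 x 150 mm, close to the 236 x 154 expected. The ring spans about 185–484 px, so it sits some 4 mm toward the left (world +y) end. I'll confirm with one wrist look from above.

Run:
```python
from h import *
c=np.array([.5906,-.1170])
env.move_ptp([*c,.33],[-np.pi/2,0,1.226])
st=env.state();p=vision.snapshot("wrist");T=camT(p,st);print(T.round(3),st["time_s"])
cv2.imwrite("pics/w1.png",np.vstack([rect(p,T,.057,c,-1.915,.28,.2,2000),cv2.resize(p["pixels"],None,fx=.47,fy=.47)[:, :560] if 0 else np.zeros((1,560,3),np.uint8)]))
print(proj(p,T,[[*c,.057]]))
for l in ["crate_floor","ring_center"]:
    for d in spot_point(p,l): print(l,d["conf"],to_world(p,T,d["uv"],.012 if l[0]=="c" else .032).round(4))
```

```text
[[ 0.337 -0.892 -0.301  0.513]
 [ 0.942  0.319  0.107 -0.087]
 [ 0.    -0.319  0.948  0.472]
 [ 0.     0.     0.     1.   ]] 3.175
[[278.45091283 163.7168537 ]]
crate_floor 0.7 [[ 0.5832 -0.1133  0.012 ]]
```

View pics/w1.png

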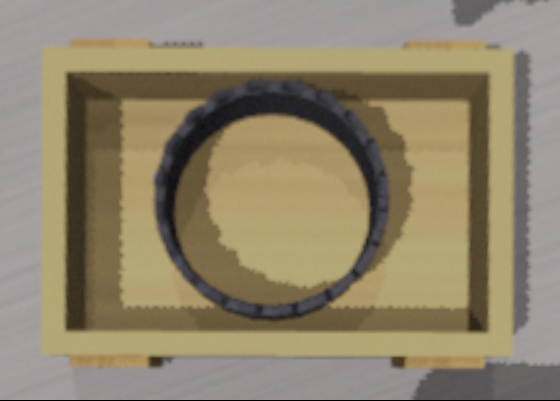

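Rectified at 2 px/mm, the crate's inner walls are at x 67..489 and y 72..333, with the rim axis-aligned. Its centre is therefore (0.590, -0.116), with the long axis at -1.915 rad. The ring spans x 155..388, about 3.4 mm off toward the +y end. Now I'll place block a in that narrow gap.

```bash
cat >> h.py <<'E'
A=-1.915;U=np.array([np.cos(A),np.sin(A)]);V=np.array([-U[1],U[0]]);C=np.array([.5900,-.1159])
def down(y):return [-np.pi/2,0,y]
def pick(xy,jaw):
    env.release()
    env.move_ptp([*xy,.16],down(jaw))
    env.servo_line([*xy,.053],v=.12)
    env.grab(50)
    print("grip",env.state()["grip_width"],env.state()["tool_pos"])
    env.servo_line([*xy,.18],v=.2)
def insert(y,x=0.):
    t=C+y*U+x*V
    env.move_ptp([*t,.185],down(1.2266))
    env.servo_line([*t,.125],v=.15)
    f0=env.state()["force"]
    hit=env.servo_line([*t,.064],v=.05,max_force=25)
    s=env.state();print("hit",hit,s["tool_pos"],s["force"]-f0,s["time_s"])
E
python3 - <<'E'
from h import *
pick([.6126,.1636],np.radians(14.15+90))
insert(-.0845)
E
```

```text
grip 0.03773547069973901 [0.61274945 0.16375439 0.0534186 ]
hit False [ 0.61842683 -0.03628652  0.06538078] [-5.34466994  1.83683872 10.26724523] 9.85
```

The block is down: TCP at 65.4 mm, which is 12.0 mm above the grasp height, with about 10 N contact. Release, then do the second block.

Run:
```python
from h import *
env.release()
t=C-.0845*U
env.servo_line([*t,.2],v=.2)
pick([.4481,.3121],np.radians(12.35+90))
# look with scene cam at crate while carrying is still clear of it
p=vision.snapshot("top");T=camT(p)
cv2.imwrite("pics/mid.png",np.vstack([rect(p,T,.057,C,A,.28,.2,2000),rect(p,T,.102,C,A,.28,.1,2000)]))
print(env.state()["time_s"])
```

```text
grip 0.0376480532906056 [0.44824178 0.31231349 0.05340515]
15.2583
```

View pics/mid.png

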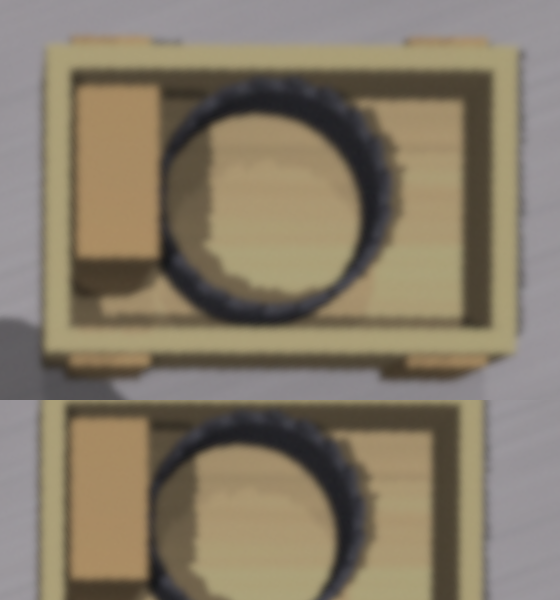

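Block a is in the left gap, upright. At its top-face height it spans x 71..151, so it is centred 84.5 mm from the crate centre. The ring is flat beside it and the right gap is clear. Inserting block b.

Run:
```python
from h import *
insert(.0835)
env.release()
t=C+.0835*U
env.servo_line([*t,.2],v=.2)
env.move_ptp([.40,.15,.33],down(1.2266))
env.wait(.3)
p=vision.snapshot("top");T=camT(p);s=vision.snapshot("scene")
a=rect(p,T,.057,C,A,.28,.2,1500);b=rect(p,T,.102,C,A,.28,.2,1500)
cv2.imwrite("pics/end.png",np.hstack([np.vstack([a,b]),cv2.resize(s["pixels"][220:400,90:310],(360,295)).repeat(1,0) if 0 else cv2.copyMakeBorder(cv2.resize(s["pixels"][210:390,100:310],(370,317)),0,283,0,0,cv2.BORDER_CONSTANT)]))
print(env.state()["time_s"],env.state()["force"])
```

```text
hit False [ 0.56174775 -0.19438826  0.06537731] [-6.0883421   2.5805604  12.10854921] 19.0583
22.3167 [0.83337618 0.18663597 1.14896676]
```

View pics/end.png

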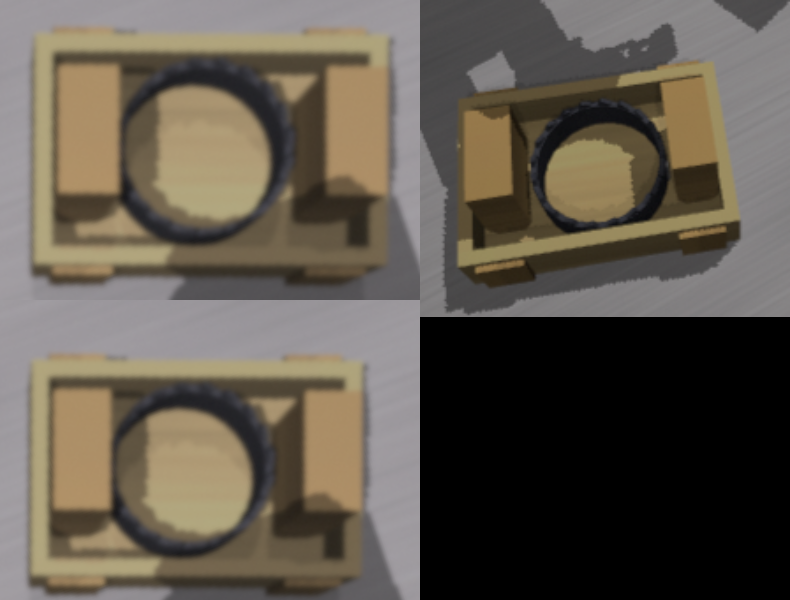

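Both blocks are upright. In the top-face view the left one spans x 53..112 (y = -85 mm) and the right one 303..363 (y = +82 mm), both about centred across. The ring lies flat at about -3 mm, and the arm is clear.

```bash
python3 -c "
from cell import env
print(env.close_job())"
```

```text
the job is handed in; nothing more can be done
None
```

The two 38 mm blocks now stand upright in the crate's end gaps with the ring flat between them. I handed the job in at about 22 s of the 64 s allowed; no verdict was reported.

| Check | Measured | Allowed |
|---|---|---|
| Block a, along y from crate centre | about 85 mm | 60 to 100 mm |
| Block b, along y from crate centre (opposite end) | about 82 mm | 60 to 100 mm |
| Block length to end wall | looks parallel in the last picture | within 0.28 rad |
| Ring offset along y | about 3 mm, flat | within 14 mm |

- **Right blocks:** the gripper closed to 37.7 mm and 37.6 mm on them, which matches the 38 mm thickness.
- **On the floor:** each block was set down 12.0 mm above its pick-up height, the crate floor's height, with about 10 to 12 N of contact force.
- **At the end:** the arm was well clear of everything.

No check failed. The one disagreement was that the networks' crate-centre points were up to 7 mm off what I measured from the rim, so I used the rim.

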